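# Clamp a board upright in the end-work jig

### The arm

A 6-joint arm with a two-finger parallel gripper is mounted at the origin on a cart in front of the work surface, level with it; the furniture and walls round the work are solid. World frame = base frame: x ahead of the robot, y to its left, z up, the work surface at z = 0. Lengths are in m, angles in rad, forces in N, time in s.
With the tool pointing down it reaches from about 0.3 to 0.775 m from the base axis. Payload 14.6 kg.
Tool frame: the origin (TCP) lies on the centre line of the jaws, within the pads' length; the fingertips stand 19 mm ahead of it and the grasp point (between the pads) is the TCP; y points along the fingers, x is the direction in which the jaws open and shut, and the axes are right-handed (so a half turn about y gives the same grasp; the last joint's range is limited). The gripper opens to 94 mm and grips with 3 to 60 N. Pads are 16 mm wide; open, the fingers measure 119 mm over their backs; the gripper's body (75 mm by 177 mm) begins 78 mm behind the grasp point.
Start: joints at [-1.29, 0.3, 1.521, -0, 1.321, -0.067], TCP at [0.187, -0.517, 0.224] pointing down, gripper open.
Joint ranges: [-3.03, 3.03], [-0.79, 2.21], [0.23, 2.52], [-1.04, 4.18], [0, 3.07], [-2.55, 2.55]. Speed limits (rad/s): [2.22, 2.22, 2.57, 3.14, 3.14, 3.14].

### API

Orientations are given as [roll, pitch, yaw] about the fixed x, y, z axes, in that order (R = Rz(yaw) Ry(pitch) Rx(roll)).
In Python, from station import ctrl, optics gives the robot as it stands.
- The arm moves only by the tool jog_arm, never from a script. Its argument "targets" is a list of rows, each a list of 3 entries, a list of its own where there are three numbers: the finger opening in cm, from 0 to 9.4, then the shift along the tool's x, y, z in cm, then the turn about the tool's y in rad. A call has 1 to 10 rows; each row is the pose to reach, as a shift and turn from the pose commanded when the call began, along the tool's axes at that moment; what a row does not reach only later rows make up. A row lasts 1/10 s, in which the tool goes at most 50 mm and 8.59 degrees, less where a joint would pass 70% of its speed; a pose out of reach is approached as far as the arm can. A call with a gripper value outside its range is refused whole. The fingers move at their own pace and stop on an object; "grip_force" is the grip in N (left out, the last holds). Time passes only in rows, so rows that repeat a pose let the fingers close. It gives the time, the measured TCP pose, the force and the opening at its end, in the units of the state.
- ctrl.get_obs(): the state, without advancing time (a new reading comes with each control period).
- optics.camera(name): name is "side" or "top"; returns a dict with "img" (384x512x3 uint8, red, green, blue), "range_z" (384x512 float32, m along the optical axis (not along the pixel's ray), 0 where there is no reading), "camera_matrix" (3x3 intrinsics, pixels), "k1" (the pictures are not rectified: a ray, as slopes to the right and down, at radius r is drawn at 1 + k1 r^2 times it, then the intrinsics apply), "world_to_cam" (4x4, takes a point from world to camera coordinates). Camera axes: x right, y up, looking along -z (the intrinsics and any distortion apply to the point x, -y, -z); pixel columns grow to the right and rows downward; lengths in m; the calibration is good to about 2 mm. A picture is of the moment at which its call begins.
- ctrl.hand_in(): hands the job in, once; it reports no verdict.
The state is a dict: "time_s": time; "qpos": joint angles; "joint_vel": joint speeds; "tau": joint torques, N m; "ee_pos": TCP position; "eef_rot": TCP orientation; "force": force on the tool from outside, world axes, zero at the start; "moment": the same for the moment, N m; "grip_width": finger opening in m.
Only numpy, scipy, OpenCV 4.12 (cv2) and the standard library are available. Lean on these libraries where they do the work, as an engineer would, in place of code of your own. Each camera call takes 0.05 s, during which the arm holds its last target. There are 200 camera calls.

### The job

Stand the oak board upright on its end in the slot of the dark wooden jig, all the way down to the slot's floor. Only once it is seated, turn both red T-knobs of the jig clockwise to their end stops so that the two steel arms close against the board's edges. Leave the sanding block and the short wood block where they are.

Things in the scene. Friction and masses are not known exactly. Their poses are not given: they have to be found in the camera images.
- board: oak board offcut, 45 mm wide, 90 mm long, 19 mm thick, loose; it starts standing on one end on the table. Its y axis runs along the 90 mm length (vertical at the start), x along the 45 mm width, z through the 19 mm thickness; the origin is the centre of one 45 x 90 mm face
- board_center (a point): centre of the oak board (45 mm above its lower end when upright); axes as the board's
- jig: fixed jig: dark wooden block 84 x 224 mm (x, y) on an aluminium foot plate 112 x 262 mm, block top 51 mm above the table; origin on the table under its centre, z up, y along its length. In the middle of the top is a slot 23 mm (along the jig's x) by 49 mm (along its y), 38 mm deep, with a 3 mm chamfer at the mouth; 52 mm of the seated board stand out of it
- slot_mouth (a point): centre of the slot's mouth, at the height of the block's top (51 mm above the table); axes as the jig's. The seated board's centre is 7 mm above this point
- left_grip (a point): middle of the red T-knob at the jig's +y end, 80 mm from the slot's centre and 90 mm above the table. The knob is a bar 50 mm long (this point's x axis), 14 mm thick (y), 26 mm tall, on the vertical pivot; a steel arm (16 mm wide, top 64 mm above the table) reaches 57 mm out from the pivot along this point's +x, under the bar
- right_grip (a point): the same for the T-knob at the jig's -y end
- clamp_left (a joint): turn of the knob at the +y end, rad: grows clockwise seen from above, 0 fully open, 1.4 end stop (arm points at the board's edge)
- clamp_right (a joint): turn of the knob at the -y end, rad, same meaning
- short_block: short loose wood block 35 x 70 x 35 mm lying on the table, bystander; origin at the centre of its underside
- sander: loose cork-and-wood sanding block 69 x 124 x 30 mm with a red bottom, bystander; origin at the centre of its underside
Not all that is in view belongs to the job. Several things look just like the board: the one meant starts farthest to the robot's left.

How it is judged:
By the outcome, as a careful person would: the job done as asked, in the order asked, and still so for the second after the job is handed in, with the robot touching nothing.
It also fails if it takes over 69 s, if anything falls off the work surface, if the arm or the gripper's body presses on something with over 40 N, if the wrist force passes 120 N, or if a joint passes its speed limit or range.

## Working session

There is one attempt and no reset: what is moved stays moved. The work goes in short steps, Python scripts to look and compute and a tool call to move; the robot and the scene stay as the last step left them, time stands still between calls to the robot, and variables do not carry over. Pictures are saved under pics/ and viewed, about 8 in all and at most 12, crops included, and the job is handed in when it is done.

Besides the shell and the picture viewer there is one more tool, called after "Emit:" by a JSON object that holds its "method" and its "body", one argument or row to a line. jog_arm: Moves the arm, as the interface text tells. Its arguments: {"type":"object","properties":{"targets":{"type":"array","items":{"type":"array"}},"grip_force":{"type":"number"}},"required":["targets"]}

```bash
mkdir -p pics; ls; cat > h.py <<'E'
import numpy as np, cv2
from station import ctrl, optics
def cam(n):
    c=optics.camera(n); return c
def save(c,f,crop=None,s=1):
    im=c["img"][...,::-1]
    if crop: im=im[crop[1]:crop[3],crop[0]:crop[2]]
    cv2.imwrite(f,cv2.resize(im,None,fx=s,fy=s,interpolation=cv2.INTER_CUBIC))
def slopes(c,uv):
    return cv2.undistortPoints(np.array(uv,float).reshape(-1,1,2),c["camera_matrix"],np.array([c["k1"],0,0,0.])).reshape(-1,2)
def cw(c): return np.linalg.inv(c["world_to_cam"])
def pix_at_z(c,uv,z):
    s=slopes(c,uv); T=cw(c); d=np.c_[s[:,0],-s[:,1],-np.ones(len(s))]@T[:3,:3].T; o=T[:3,3]
    return o+d*((z-o[2])/d[:,2])[:,None]
def cloud(c):
    h,w=c["range_z"].shape; g=np.stack(np.meshgrid(np.arange(w),np.arange(h)),-1).reshape(-1,2)
    s=slopes(c,g); r=c["range_z"].reshape(-1,1); T=cw(c)
    p=np.c_[s[:,0],-s[:,1],-np.ones(len(s))]*r; p=p@T[:3,:3].T+T[:3,3]; p[r[:,0]==0]=np.nan
    return p.reshape(h,w,3)
def proj(c,P):
    P=np.atleast_2d(P); q=P@c["world_to_cam"][:3,:3].T+c["world_to_cam"][:3,3]
    q=q*[1,-1,-1]; return cv2.projectPoints(q.reshape(-1,1,3),np.zeros(3),np.zeros(3),c["camera_matrix"],np.array([c["k1"],0,0,0.]))[0].reshape(-1,2)
E
python3 - <<'E'
from h import *
o=ctrl.get_obs(); print({k:np.round(v,3) for k,v in o.items()})
for n in("top","side"):
    c=cam(n); save(c,f"pics/{n}0.png",s=1.5); np.savez(f"{n}0.npz",**c); print(n,np.round(cw(c),3).tolist())
E
```

```text
pics
{'time_s': np.float64(0.0), 'qpos': array([-1.29 ,  0.3  ,  1.522,  0.   ,  1.321, -0.067]), 'joint_vel': array([-0.   , -0.001,  0.002,  0.   , -0.001,  0.001]), 'tau': array([-2.0000e-03, -5.3181e+01, -3.5274e+01,  7.1000e-02,  2.4000e-02,
       -0.0000e+00]), 'ee_pos': array([ 0.187, -0.517,  0.224]), 'eef_rot': array([-1.571e+00,  1.000e-03, -1.223e+00]), 'force': array([ 0.219,  0.647, -0.372]), 'moment': array([ 0.02 ,  0.027, -0.026]), 'grip_width': np.float64(0.094)}
top [[0.005, 0.992, -0.126, 0.367], [-1.0, 0.004, -0.008, 0.096], [-0.007, 0.126, 0.992, 1.079], [0.0, 0.0, 0.0, 1.0]]
side [[-0.999, 0.036, -0.029, 0.482], [-0.041, -0.384, 0.923, 0.996], [0.022, 0.923, 0.385, 0.441], [0.0, 0.0, 0.0, 1.0]]
```

View pics/top0.png

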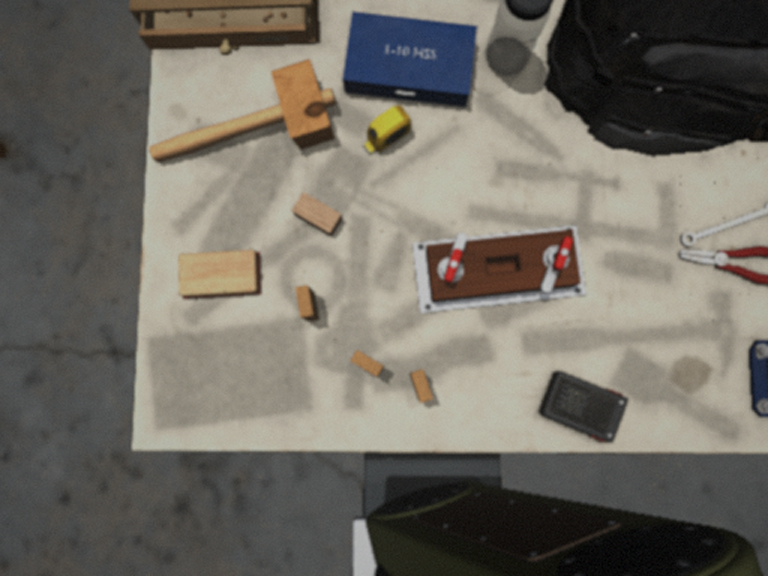

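View pics/side0.png

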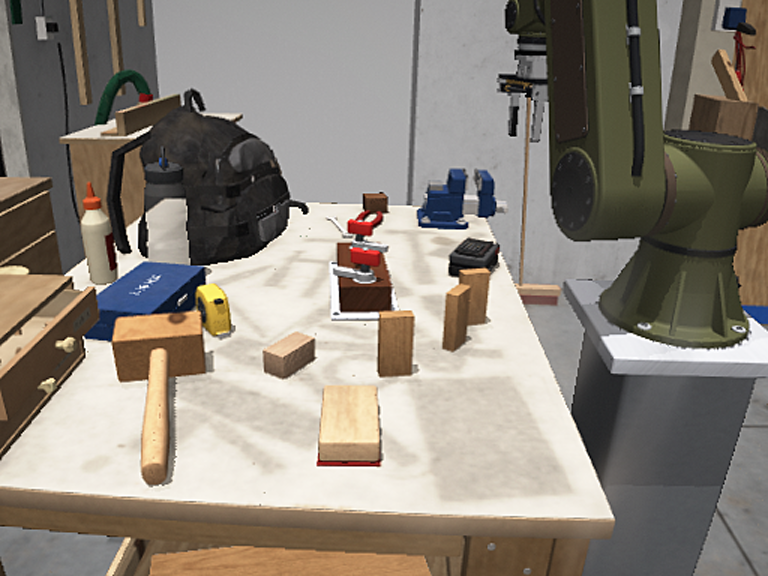

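The top view shows the standing boards at about (306,302), (368,363) and (422,387). The leftmost, and so the target, is (306,302). The jig is at (500,268) with its slot at (503,264), and the knobs are at (455,260) and (562,252). The side view agrees, with the board at (395,343).

```bash
cat > m.py <<'E'
from h import *
def rect(P):
    (c,s,a)=cv2.minAreaRect((P[:,:2]*1000).astype(np.float32)); 
    if s[0]<s[1]: a+=90;s=s[::-1]
    return np.round(c,1),np.round(s,1),round((a+90)%180-90,1)   # a: yaw of long axis
E
python3 - <<'E'
from m import *
for n in("top","side"):
    c=dict(np.load(f"{n}0.npz")); P=cloud(c); im=c["img"].astype(int)
    hsv=cv2.cvtColor(c["img"],cv2.COLOR_RGB2HSV).astype(int)
    Z=P[...,2]
    print(n,"table z",np.nanmedian(Z[(abs(Z)<.02)]))
    ok=(Z>.08)&(Z<.097)&(P[...,0]>.2)&(P[...,0]<.5)&(P[...,1]>-.4)&(P[...,1]<.35)
    k,l,st,ce=cv2.connectedComponentsWithStats(ok.astype(np.uint8))
    for i in range(1,k):
        if st[i,4]>25: q=P[l==i]; print("z90",st[i,4],rect(q),np.round(np.median(q[:,2]),4),np.round(ce[i]*1.5))
    red=(im[...,0]>130)&(im[...,1]<70)&(im[...,2]<80)&(Z>.075)&(Z<.12)
    k,l,st,ce=cv2.connectedComponentsWithStats(red.astype(np.uint8))
    for i in range(1,k):
        if st[i,4]>15: q=P[l==i]; print("red",st[i,4],rect(q),np.round([q[:,2].min(),np.median(q[:,2]),q[:,2].max()],4),np.round(ce[i]*1.5))
    J=(P[...,0]>.2)&(P[...,0]<.5)&(P[...,1]>-.3)&(P[...,1]<.15)
    a=J&(Z>.046)&(Z<.056); k,l,st,ce=cv2.connectedComponentsWithStats(a.astype(np.uint8)); i=1+st[1:,4].argmax(); q=P[l==i]; print("jigtop",rect(q),np.median(q[:,2]),st[i])
    s=J&(Z<.04)&(l==0); 
    x0,y0,w,h=st[i,:4]
    sub=s[y0+h//4:y0+3*h//4,x0+w//3:x0+2*w//3]; q=P[y0+h//4:y0+3*h//4,x0+w//3:x0+2*w//3][sub]
    if len(q)>5: print("slot",rect(q),q[:,2].min(),np.median(q[:,2]))
E
```

```text
top table z -0.0001236082250537507
z90 193 (array([472.1, 227.9]), array([45.6, 19. ]), 11.3) 0.0898 [304. 301.]
z90 188 (array([383.3, 136.7]), array([45. , 18.7]), 59.7) 0.0901 [367. 363.]
z90 194 (array([351.3,  58.3]), array([44. , 18.9]), 18.5) 0.0898 [422. 386.]
red 41 (array([ 556.7, -150. ]), array([17.1, 10.6]), -20.6) [0.0958 0.1019 0.1057] [566. 243.]
red 35 (array([538.5,   9.4]), array([13.2, 11.8]), -14.7) [0.0987 0.1025 0.1061] [456. 255.]
red 44 (array([ 530. , -139.7]), array([19.7, 10.7]), -22.2) [0.0974 0.1019 0.1069] [560. 261.]
red 44 (array([510.8,  18.7]), array([17.5, 11.4]), -19.1) [0.0978 0.102  0.1048] [450. 273.]
jigtop (array([ 323.4, -179.5]), array([92.4, 63.4]), 70.5) 0.051545209809429116 [367 250  44  40 747]
side table z 5.9060123683840615e-06
z90 128 (array([355.3,  61.3]), array([43. , 21.5]), 23.8) 0.0881 [474. 273.]
z90 133 (array([385.9, 139.8]), array([46.8, 19.5]), 59.6) 0.0892 [458. 292.]
z90 201 (array([474.6, 230.6]), array([45.5, 21.2]), 9.2) 0.0886 [397. 317.]
red 116 (array([ 545.1, -138. ]), array([45.2, 14.2]), -25.4) [0.0806 0.0941 0.1036] [360. 227.]
red 165 (array([528.4,  19. ]), array([46.1, 14.4]), -15.2) [0.0808 0.0931 0.1043] [364. 256.]
jigtop (array([ 326.7, -177.3]), array([88.5, 51.7]), 67.4) 0.05153898326108414 [303 158  26  13 147]
```

```bash
python3 - <<'E'
from h import *
c=dict(np.load("top0.npz")); save(c,"pics/top_crop.png",(180,140,400,290),3.6)
E
```

```text
(no output)
```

View pics/top_crop.png

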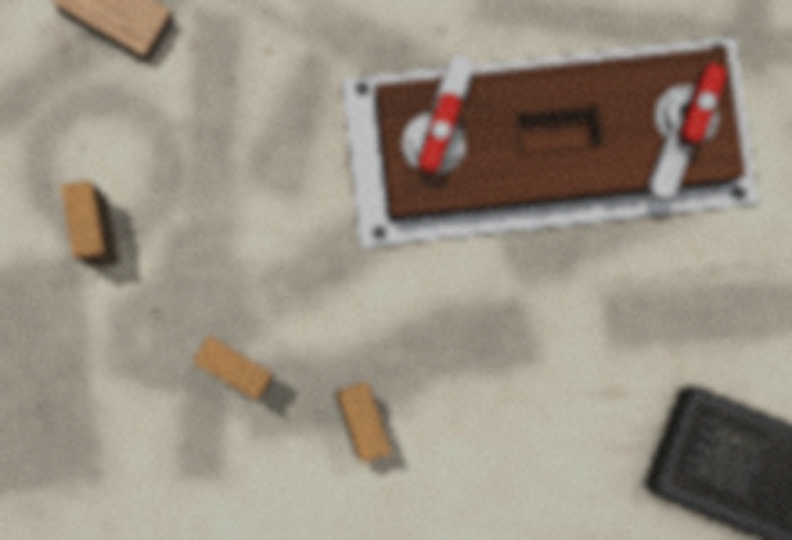

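The crop shows the jig block's top corners near (375,85), (722,47), (745,178) and (393,218). The slot spans (518,108) to (600,150), the left bar runs (430,172)-(452,95) with its arm pointing up, and the right bar runs (692,140)-(718,65) with its arm pointing down. Both clamps are open.

```bash
cat >> m.py <<'E'
def jig(c,verbose=1):
    P=cloud(c);Z=P[...,2]
    J=(P[...,0]>.46)&(P[...,0]<.62)&(P[...,1]>-.22)&(P[...,1]<.1)
    a=J&(Z>.046)&(Z<.056); k,l,st,ce=cv2.connectedComponentsWithStats(a.astype(np.uint8)); i=1+st[1:,4].argmax(); q=P[l==i]
    print("jigtop",rect(q),round(float(np.median(q[:,2])),4),st[i])
    b=J&(Z>.003)&(Z<.011); print("foot", rect(P[b]),b.sum())
    return P
E
python3 - <<'E'
from m import *
for n in("top","side"):
    c=dict(np.load(f"{n}0.npz")); P=jig(c);Z=P[...,2]
    s=(Z<.045)&(abs(P[...,0]-.535)<.03)&(abs(P[...,1]+.062)<.04)
    if s.sum()>3: print("slot",rect(P[s]),s.sum(),np.nanmin(P[s][:,2]))
    A=(Z>.059)&(Z<.068)&(P[...,0]>.46)&(P[...,0]<.62)&(P[...,1]>-.22)&(P[...,1]<.1)
    for g,m in(("L",P[...,1]>-.06),("R",P[...,1]<-.06)):
        q=P[A&m]; print("arm",g,rect(q) if len(q)>5 else 0,len(q))
    c2=n=="top" and pix_at_z(c,np.array([[375,85],[722,47],[745,178],[393,218],[518,110],[598,104],[601,145],[522,152]])/3.6+[180,140],.051)
    if n=="top":
        print(np.round(c2*1000,1).tolist()); print("ctr",c2[:4].mean(0),"slot",c2[4:].mean(0))
E
```

```text
jigtop (array([533.1, -67. ]), array([225.5,  84.7]), -83.5) 0.051 [ 285  153  103   47 2831]
foot (array([539.6, -59.1]), array([317.2, 159.2]), 89.5) 1435
slot (array([535.8, -68.2]), array([47.1, 21.6]), -87.2) 211 0.007711792283327856
arm L (array([545.3,   8.9]), array([67.9, 28.3]), -11.1) 133
arm R (array([ 521.5, -140.9]), array([69.1, 28.4]), -13.9) 164
[[561.1, 49.7, 51.0], [586.3, -169.5, 51.0], [502.9, -181.5, 51.0], [476.9, 38.6, 51.0], [545.5, -40.2, 51.0], [549.5, -90.5, 51.0], [523.4, -91.9, 51.0], [518.8, -42.3, 51.0]]
ctr [ 0.53180811 -0.06568125  0.051     ] slot [ 0.53429748 -0.06622557  0.051     ]
jigtop (array([534.5, -35.7]), array([175.2,  95.3]), -86.3) 0.0509 [222 167  40  27 396]
foot (array([535.8, -64.2]), array([265.5, 111.6]), -83.4) 410
slot (array([543.8, -89.1]), array([7.3, 5.6]), -16.2) 10 0.03151464161304235
arm L (array([548. ,  12.8]), array([70.8, 26.7]), -18.1) 115
arm R (array([ 525.5, -133.3]), array([68. , 23.9]), -12.7) 88
```

Emit:
{"method": "jog_arm", "body": {
  "targets": [
    [5,[-60,0,52],0.15],
    [5,[-60,0,52],0.15],
    [5,[-60,0,52],0.15],
    [5,[-60,0,52],0.15],
    [5,[-60,0,52],0.15],
    [5,[-60,0,52],0.15],
    [5,[-60,0,52],0.15],
    [5,[-60,0,52],0.15],
    [5,[-60,0,52],0.15],
    [5,[-60,0,52],0.15]
  ],
  "grip_force": 30
}}

```text
time_s: 1.1
ee_pos: [0.3666, -0.0482, 0.2246]
eef_rot: [-1.57, -0.0, -1.373]
force: [1.0, -1.1, -0.6]
grip_width: 0.0499
```

```bash
cat > g.py <<'E'
import sys; from h import *
def go(x,y,z,yaw):
    o=ctrl.get_obs(); p=o["ee_pos"]; from scipy.spatial.transform import Rotation as R
    r=R.from_euler("xyz",o["eef_rot"]); d=r.inv().apply(np.array([x,y,z])-p)*100
    w=o["eef_rot"][2]; t=-((np.radians(yaw)-w+np.pi)%(2*np.pi)-np.pi)
    print("t",round(float(o["time_s"]),2),"p",np.round(p,4),"rot",np.round(np.degrees(o["eef_rot"]),2),"F",np.round(o["force"],1),"w",round(float(o["grip_width"]),4),"q",np.round(o["qpos"],2))
    print("shift",np.round(d,2),"turn",round(t,3))
if __name__=="__main__": go(*map(float,sys.argv[1:5]))
E
python3 g.py .4735 .229 .16 -78.7
```

```text
t 1.1 p [ 0.3666 -0.0482  0.2246] rot [-8.997e+01 -1.000e-02 -7.868e+01] F [ 1.  -1.1 -0.6] w 0.0499 q [-0.23 -0.12  1.98 -0.    1.28  1.14]
shift [-25.08   6.46  15.92] turn 0.0
```

Emit:
{"method": "jog_arm", "body": {
  "targets": [
    [5,[-25.1,0,15.9],0],
    [5,[-25.1,0,15.9],0],
    [5,[-25.1,0,15.9],0],
    [5,[-25.1,0,15.9],0],
    [5,[-25.1,0,15.9],0],
    [5,[-25.1,0,15.9],0],
    [5,[-25.1,5.5,15.9],0],
    [5,[-25.1,6.5,15.9],0],
    [5,[-25.1,6.5,15.9],0]
  ]
}}

```text
time_s: 2.0
ee_pos: [0.4719, 0.2269, 0.1568]
eef_rot: [-1.576, -0.001, -1.372]
force: [0.0, 0.6, 1.2]
grip_width: 0.0497
```

```bash
python3 - <<'E'
from m import *
c=cam("top"); save(c,"pics/t1.png",(150,140,300,252),5)
c=cam("side"); save(c,"pics/s1.png",(200,150,350,262),5)
a=cv2.imread("pics/t1.png");b=cv2.imread("pics/s1.png");
cv2.imwrite("pics/v1.png",cv2.resize(np.hstack([a,b]),(800,299)))
P=cloud(c);Z=P[...,2];ok=(Z>.08)&(Z<.097)&(abs(P[...,0]-.47)<.04)&(abs(P[...,1]-.23)<.04)
print(rect(P[ok]))
E
python3 g.py .4735 .229 .065 -78.7
```

```text
(array([474.4, 229.7]), array([45.2, 22.8]), 9.5)
t 2.1 p [0.4734 0.2271 0.1602] rot [-8.998e+01  1.000e-02 -7.868e+01] F [-0.6  0.1 -0.4] w 0.0501 q [0.38 0.31 1.67 0.   1.17 1.75]
shift [-0.18  9.52  0.05] turn 0.0
```

View pics/v1.png

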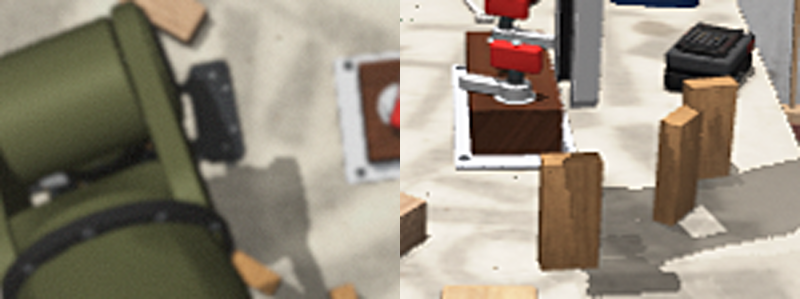

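The top crop mostly shows the forearm hiding the board. The side crop shows the fingers above the board's top at (570,155), in line with it. I'll descend and grip.

Emit:
{"method": "jog_arm", "body": {
  "targets": [
    [5,[-0.2,3,0],0],
    [5,[-0.2,6,0],0],
    [5,[-0.2,9.2,0],0],
    [5,[-0.2,9.2,0],0],
    [1,[-0.2,9.2,0],0],
    [1,[-0.2,9.2,0],0],
    [1,[-0.2,9.2,0],0],
    [1,[-0.2,9.2,0],0],
    [1,[-0.2,9.2,0],0],
    [1,[-0.2,9.2,0],0]
  ],
  "grip_force": 40
}}

```text
time_s: 3.1
ee_pos: [0.4731, 0.2292, 0.0684]
eef_rot: [-1.569, 0.0, -1.373]
force: [-2.6, -0.4, 7.7]
grip_width: 0.0186
```

Emit:
{"method": "jog_arm", "body": {
  "targets": [
    [1,[0,0,0],0],
    [1,[0,-5,0],0],
    [1,[0,-10,0],0],
    [1,[0,-15,0],0],
    [1,[0,-15,0],0]
  ]
}}

```text
time_s: 3.6
ee_pos: [0.4746, 0.2299, 0.2243]
eef_rot: [-1.56, 0.002, -1.373]
force: [0.8, -0.5, -0.7]
grip_width: 0.0191
```

```bash
python3 g.py .5345 -.0655 .22 6.5
```

```text
t 3.6 p [0.4746 0.2299 0.2243] rot [-89.39   0.11 -78.66] F [ 0.8 -0.5 -0.7] w 0.0191 q [0.38 0.24 1.59 0.   1.29 1.75]
shift [30.14  0.37  0.06] turn -1.486
```

Emit:
{"method": "jog_arm", "body": {
  "targets": [
    [1,[3,0,0],-0.15],
    [1,[6,0,0],-0.3],
    [1,[9,0,0],-0.45],
    [1,[12,0,0],-0.6],
    [1,[15,0,0],-0.75],
    [1,[18,0,0],-0.9],
    [1,[21,0,0],-1.05],
    [1,[24,0,0],-1.2],
    [1,[27,0,0],-1.35],
    [1,[30,0,0],-1.486]
  ]
}}

```text
time_s: 4.6
ee_pos: [0.5316, -0.0663, 0.2169]
eef_rot: [-1.571, 0.001, 0.119]
force: [1.2, -0.3, -1.0]
grip_width: 0.0189
```

Emit:
{"method": "jog_arm", "body": {
  "targets": [
    [1,[0,0,0],0],
    [1,[0,0,0],0],
    [1,[0,0,0],0]
  ]
}}

```text
time_s: 4.9
ee_pos: [0.5314, -0.0643, 0.2172]
eef_rot: [-1.571, 0.0, 0.111]
force: [-0.3, -0.6, -0.6]
grip_width: 0.0191
```

```bash
python3 g.py .5345 -.0655 .135 6.5; python3 - <<'E'
from m import *
for n in ("top","side"):
    c=cam(n); save(c,f"pics/{n}2.png",None,1); np.savez(f"{n}2.npz",**c)
a=cv2.imread("pics/side2.png")[60:260,150:350]; b=cv2.imread("pics/top2.png")[80:280,250:450]
cv2.imwrite("pics/v2.png",cv2.resize(np.hstack([b,a]),None,fx=2,fy=2,interpolation=cv2.INTER_CUBIC))
E
```

```text
t 4.9 p [ 0.5314 -0.0643  0.2172] rot [-8.998e+01  3.000e-02  6.380e+00] F [-0.3 -0.6 -0.6] w 0.0191 q [-0.19  0.27  1.57  0.    1.3  -0.3 ]
shift [ 0.29  8.22 -0.16] turn -0.002
```

View pics/v2.png

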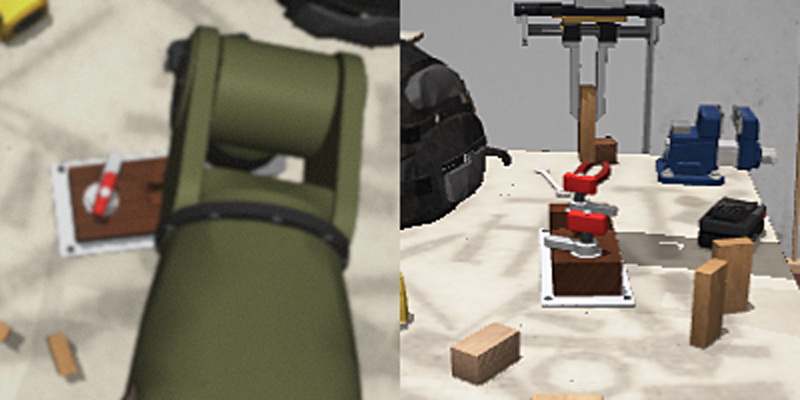

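The top crop shows the forearm hiding the slot. The side crop shows the board edge-on under the fingers at (587,130), vertical. I'll check its tilt and position numerically.

```bash
python3 - <<'E'
from m import *
c=dict(np.load("side2.npz"));P=cloud(c)
print("expected bottom z",.2172-.0682)
ok=(abs(P[...,0]-.5314)<.03)&(abs(P[...,1]+.045)<.03)
for z in np.arange(.14,.2,.01):
    q=P[ok&(abs(P[...,2]-z)<.005)]
    if len(q)>3: print(round(z,3),len(q),"x",np.round([q[:,0].min(),q[:,0].mean(),q[:,0].max()],4),"y",round(float(np.median(q[:,1])),4))
print(np.nanmin(P[ok&(P[...,2]>.12)][:,2]))
E
```

```text
expected bottom z 0.14900000000000002
0.15 23 x [0.5215 0.5317 0.5432] y -0.0422
0.16 35 x [0.5217 0.5319 0.5436] y -0.0428
0.17 35 x [0.5217 0.5309 0.5436] y -0.0421
0.18 26 x [0.5221 0.5312 0.5394] y -0.0411
0.19 33 x [0.5221 0.5311 0.5397] y -0.0416
0.1488785320601131
```

Emit:
{"method": "jog_arm", "body": {
  "targets": [
    [1,[0.25,0,-0.05],-0.002],
    [1,[0.25,4,-0.05],-0.002],
    [1,[0.25,7.5,-0.05],-0.002],
    [1,[0.25,9,-0.05],-0.002],
    [1,[0.25,9,-0.05],-0.002],
    [1,[0.25,9.3,-0.05],-0.002],
    [1,[0.25,9.6,-0.05],-0.002],
    [1,[0.25,9.9,-0.05],-0.002],
    [1,[0.25,10.2,-0.05],-0.002],
    [1,[0.25,10.2,-0.05],-0.002]
  ]
}}

```text
time_s: 6.0
ee_pos: [0.5341, -0.0653, 0.1153]
eef_rot: [-1.571, 0.0, 0.115]
force: [-0.1, -0.2, -0.8]
grip_width: 0.0188
```

Emit:
{"method": "jog_arm", "body": {
  "targets": [
    [1,[0,0.4,0],0],
    [1,[0,0.8,0],0],
    [1,[0,1.2,0],0],
    [1,[0,1.2,0],0]
  ]
}}

```text
time_s: 6.4
ee_pos: [0.5339, -0.0652, 0.1027]
eef_rot: [-1.57, 0.001, 0.115]
force: [0.1, -0.3, -0.2]
grip_width: 0.0185
```

```bash
python3 g.py .5345 -.0655 .0812 6.5
```

```text
t 6.4 p [ 0.5339 -0.0652  0.1027] rot [-8.998e+01  6.000e-02  6.590e+00] F [ 0.1 -0.3 -0.2] w 0.0185 q [-0.19  0.41  1.68 -0.    1.06 -0.3 ]
shift [ 0.06  2.15 -0.03] turn 0.002
```

Inserting freely, with 21.5 mm to go.

Emit:
{"method": "jog_arm", "body": {
  "targets": [
    [1,[0,0.4,0],0],
    [1,[0,0.8,0],0],
    [1,[0,1.2,0],0],
    [1,[0,1.6,0],0],
    [1,[0,1.9,0],0],
    [1,[0,2.0,0],0],
    [1,[0,2.1,0],0],
    [1,[0,2.15,0],0],
    [1,[0,2.2,0],0],
    [1,[0,2.2,0],0]
  ]
}}

```text
time_s: 7.4
ee_pos: [0.5342, -0.0653, 0.0815]
eef_rot: [-1.571, -0.0, 0.115]
force: [-0.1, 0.1, -1.1]
grip_width: 0.019
```

Emit:
{"method": "jog_arm", "body": {
  "targets": [
    [1,[0,0.05,0],0],
    [1,[0,0.1,0],0],
    [1,[0,0.1,0],0]
  ]
}}

```text
time_s: 7.7
ee_pos: [0.5343, -0.0654, 0.0814]
eef_rot: [-1.571, -0.0, 0.115]
force: [-4.6, 0.4, 10.6]
grip_width: 0.019
```

Floor contact at about 10 N, at the expected height. Releasing and lifting.

Emit:
{"method": "jog_arm", "body": {
  "targets": [
    [5,[0,0,0],0],
    [5,[0,0,0],0],
    [5,[0,0,0],0],
    [5,[0,0,0],0],
    [5,[0,0,0],0],
    [5,[0,-4,0],0],
    [5,[0,-8,0],0],
    [5,[0,-12,0],0],
    [5,[0,-12,0],0]
  ]
}}

```text
time_s: 8.6
ee_pos: [0.536, -0.0656, 0.2057]
eef_rot: [-1.573, -0.008, 0.115]
force: [0.3, 0.5, 0.1]
grip_width: 0.0499
```

```bash
python3 g.py .5254 .014 .14 73; python3 - <<'E'
from m import *
c=cam("side"); save(c,"pics/s3.png",(180,80,330,210),4); np.savez("side3.npz",**c)
P=cloud(c);Z=P[...,2]; ok=(abs(P[...,0]-.534)<.03)&(abs(P[...,1]+.065)<.035)&(Z>.06)&(Z<.12)
q=P[ok]; print("board top z",np.percentile(q[:,2],[50,90,98,100]), rect(q[q[:,2]>.098]))
E
```

```text
t 8.6 p [ 0.536  -0.0656  0.2057] rot [-90.15  -0.46   6.59] F [0.3 0.5 0.1] w 0.0499 q [-0.19  0.29  1.58 -0.    1.26 -0.3 ]
shift [-0.19  6.55  8.05] turn -1.159
board top z [0.10044541 0.10355408 0.10401239 0.10504907] (array([535.4, -60.4]), array([42.5, 18.1]), -86.3)
```

View pics/s3.png

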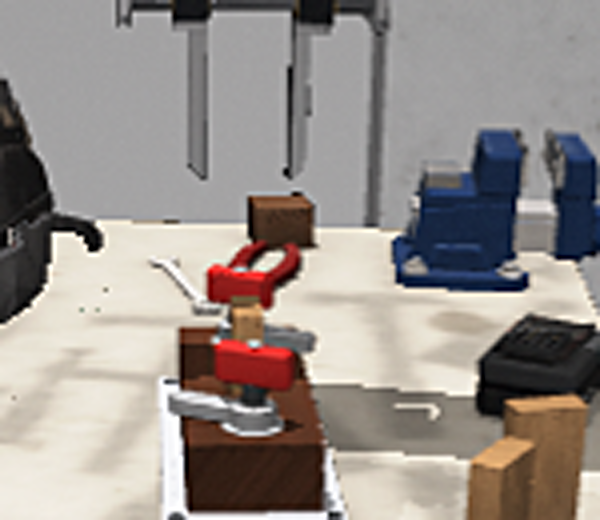

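The side crop shows the board standing in the slot at (245,330), its top measured at 103.5 mm (103 expected), with the gripper clear. Next, the left knob.

Emit:
{"method": "jog_arm", "body": {
  "targets": [
    [4,[0,0,2],-0.15],
    [4,[-0.2,0,4],-0.3],
    [4,[-0.2,0,6],-0.45],
    [4,[-0.2,0,8],-0.6],
    [4,[-0.2,0,8],-0.75],
    [4,[-0.2,0,8],-0.9],
    [4,[-0.2,0,8],-1.05],
    [4,[-0.2,0,8],-1.16],
    [4,[-0.2,4,8],-1.16],
    [4,[-0.2,4,8],-1.16]
  ]
}}

```text
time_s: 9.65
ee_pos: [0.5206, 0.014, 0.1554]
eef_rot: [-1.562, 0.002, 1.275]
force: [0.5, -0.0, 0.5]
grip_width: 0.0402
```

```bash
python3 g.py .5254 .014 .09 73
```

```text
t 9.65 p [0.5206 0.014  0.1554] rot [-89.52   0.12  73.04] F [ 0.5 -0.   0.5] w 0.0402 q [-0.04  0.31  1.68  0.    1.16 -1.32]
shift [ 0.15  6.54 -0.52] turn 0.001
```

Emit:
{"method": "jog_arm", "body": {
  "targets": [
    [4,[0.1,0,-0.4],0],
    [4,[0.1,0,-0.4],0],
    [4,[0.1,1,-0.4],0],
    [4,[0.1,1,-0.4],0]
  ]
}}

```text
time_s: 10.05
ee_pos: [0.5268, 0.0138, 0.1497]
eef_rot: [-1.57, 0.0, 1.275]
force: [-0.4, 0.8, 0.2]
grip_width: 0.0398
```

```bash
python3 g.py .5254 .014 .09 73
```

```text
t 10.05 p [0.5268 0.0138 0.1497] rot [-8.995e+01  1.000e-02  7.305e+01] F [-0.4  0.8  0.2] w 0.0398 q [-0.04  0.32  1.67  0.    1.15 -1.32]
shift [-0.02  5.97  0.14] turn 0.001
```

Emit:
{"method": "jog_arm", "body": {
  "targets": [
    [4,[0,2,0.1],0],
    [4,[0,4,0.1],0],
    [4,[0,5,0.1],0],
    [4,[0,5.8,0.1],0],
    [4,[0,5.8,0.1],0],
    [0.5,[0,5.8,0.1],0],
    [0.5,[0,5.8,0.1],0],
    [0.5,[0,5.8,0.1],0],
    [0.5,[0,5.8,0.1],0],
    [0.5,[0,5.8,0.1],0]
  ],
  "grip_force": 20
}}

```text
time_s: 11.05
ee_pos: [0.5263, 0.0135, 0.0929]
eef_rot: [-1.571, 0.001, 1.275]
force: [-1.6, -5.6, 3.7]
grip_width: 0.014
```

```bash
python3 g.py .5254 .014 .09 6.5
```

```text
t 11.05 p [0.5263 0.0135 0.0929] rot [-9.003e+01  5.000e-02  7.305e+01] F [-1.6 -5.6  3.7] w 0.014 q [-0.04  0.4   1.72 -0.    1.02 -1.32]
shift [0.03 0.29 0.1 ] turn 1.161
```

Emit:
{"method": "jog_arm", "body": {
  "targets": [
    [0.5,[0,0,0],0.1],
    [0.5,[0,0,0],0.2],
    [0.5,[0,0,0],0.3],
    [0.5,[0,0,0],0.4],
    [0.5,[0,0,0],0.5],
    [0.5,[0,0,0],0.6],
    [0.5,[0,0,0],0.7],
    [0.5,[0,0,0],0.8],
    [0.5,[0,0,0],0.9],
    [0.5,[0,0,0],1.0]
  ],
  "grip_force": 30
}}

```text
time_s: 12.05
ee_pos: [0.5257, 0.0129, 0.0929]
eef_rot: [-1.572, 0.002, 0.271]
force: [-8.1, -10.3, 8.2]
grip_width: 0.0138
```

Emit:
{"method": "jog_arm", "body": {
  "targets": [
    [0.5,[0,0,0],0.05],
    [0.5,[0,0,0],0.1],
    [0.5,[0,0,0],0.13],
    [0.5,[0,0,0],0.13]
  ]
}}

```text
time_s: 12.45
ee_pos: [0.5256, 0.0128, 0.0929]
eef_rot: [-1.572, 0.002, 0.144]
force: [-8.9, -10.4, 7.0]
grip_width: 0.014
```

```bash
python3 g.py .5254 .014 .09 6.5;python3 -c "
from h import *;print(ctrl.get_obs()['moment'])"
```

```text
t 12.45 p [0.5256 0.0128 0.0929] rot [-90.1    0.11   8.24] F [ -8.9 -10.4   7. ] w 0.014 q [-0.04  0.4   1.72 -0.    1.02 -0.19]
shift [0.   0.29 0.12] turn 0.03
[-1.82519971  1.47054517  0.01410855]
```

Emit:
{"method": "jog_arm", "body": {
  "targets": [
    [0.5,[0,0,0],0.03],
    [0.5,[0,0,0],0.06],
    [0.5,[0,0,0],0.06]
  ]
}}

```text
time_s: 12.75
ee_pos: [0.5255, 0.0131, 0.0929]
eef_rot: [-1.572, 0.002, 0.084]
force: [-9.4, -8.3, 8.1]
grip_width: 0.0139
```

```bash
python3 g.py .5254 .014 .09 6.5;python3 -c "
from h import *;print(ctrl.get_obs()['moment'])"
```

```text
t 12.75 p [0.5255 0.0131 0.0929] rot [-90.09   0.11   4.83] F [-9.4 -8.3  8.1] w 0.0139 q [-0.04  0.4   1.72 -0.    1.02 -0.13]
shift [-0.    0.29  0.1 ] turn -0.029
[-1.50903853  1.55955881  0.3796856 ]
```

Emit:
{"method": "jog_arm", "body": {
  "targets": [
    [0.5,[0,0,0],0.03],
    [0.5,[0,0,0],0.06],
    [0.5,[0,0,0],0.06]
  ]
}}

```text
time_s: 13.05
ee_pos: [0.5255, 0.0133, 0.0929]
eef_rot: [-1.572, 0.002, 0.025]
force: [-8.8, -7.4, 8.2]
grip_width: 0.0143
```

```bash
python3 g.py .5254 .014 .09 6.5;python3 -c "
from h import *;print(ctrl.get_obs()['moment'])"
```

```text
t 13.05 p [0.5255 0.0133 0.0929] rot [-90.08   0.11   1.42] F [-8.8 -7.4  8.2] w 0.0143 q [-0.04  0.4   1.72 -0.    1.03 -0.07]
shift [-0.01  0.29  0.07] turn -0.089
[-1.2399632   1.55306241  0.63346926]
```

The moment rises and the pads begin to slip, so the left knob is at its stop. Releasing straight away and moving up.

Emit:
{"method": "jog_arm", "body": {
  "targets": [
    [4,[0,0,0],0],
    [4,[0,0,0],0],
    [4,[0,0,0],0],
    [4,[0,0,0],0],
    [4,[0,-4,0],0],
    [4,[0,-6.5,0],0],
    [4,[0,-6.5,0],0],
    [4,[0,-6.5,0],0]
  ]
}}

```text
time_s: 13.85
ee_pos: [0.5262, 0.0141, 0.1573]
eef_rot: [-1.571, -0.0, 0.025]
force: [0.3, -0.3, -0.5]
grip_width: 0.0399
```

```bash
python3 g.py .5436 -.145 .155 68
```

```text
t 13.85 p [0.5262 0.0141 0.1573] rot [-9.00e+01 -3.00e-02  1.43e+00] F [ 0.3 -0.3 -0.5] w 0.0399 q [-0.04  0.31  1.67  0.    1.16 -0.07]
shift [  1.34   0.23 -15.95] turn -1.162
```

Emit:
{"method": "jog_arm", "body": {
  "targets": [
    [4,[0.5,0,-4],-0.14],
    [4,[1,0,-8],-0.28],
    [4,[1.3,0,-12],-0.42],
    [4,[1.3,0,-16],-0.56],
    [4,[1.3,0,-16],-0.7],
    [4,[1.3,0,-16],-0.84],
    [4,[1.3,0,-16],-0.98],
    [4,[1.3,0,-16],-1.1],
    [4,[1.3,0,-16],-1.162],
    [4,[1.3,0,-16],-1.162]
  ]
}}

```text
time_s: 14.85
ee_pos: [0.5427, -0.1454, 0.156]
eef_rot: [-1.569, 0.0, 1.188]
force: [-1.0, 0.6, 0.7]
grip_width: 0.0395
```

```bash
python3 g.py .5436 -.145 .092 68; python3 - <<'E'
from m import *
c=cam("side"); save(c,"pics/s4.png",(180,80,330,210),4); np.savez("side4.npz",**c)
P=cloud(c); im=c["img"].astype(int);Z=P[...,2]
red=(im[...,0]>130)&(im[...,1]<70)&(im[...,2]<80)&(Z>.075)&(Z<.11)
for m in (P[...,1]>-.06,P[...,1]<-.06): print(rect(P[red&m]),(red&m).sum())
E
```

```text
t 14.85 p [ 0.5427 -0.1454  0.156 ] rot [-89.87   0.    68.06] F [-1.   0.6  0.7] w 0.0395 q [-0.33  0.39  1.56  0.    1.19 -1.51]
shift [ 0.07  6.4  -0.08] turn 0.001
(array([528.5,  -2.8]), array([88.2, 12.1]), -85.1) 55
(array([ 533.4, -116.5]), array([93.3, 31.4]), -63.5) 32
```

View pics/s4.png

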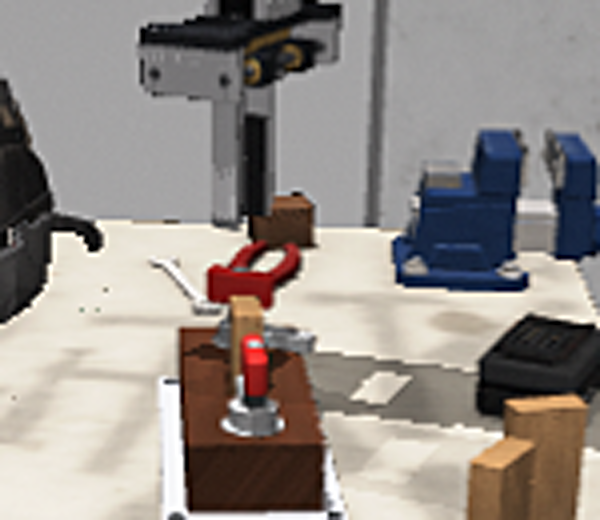

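The left knob is closed: its bar, at (257,370), is end-on along the jig, and the board is still standing. The right knob is still open at (240,285). Descending on it.

Emit:
{"method": "jog_arm", "body": {
  "targets": [
    [4,[0.05,2,0],0],
    [4,[0.05,4,0],0],
    [4,[0.05,5.3,0],0],
    [4,[0.05,6.3,0],0],
    [4,[0.05,6.3,0],0],
    [0.5,[0.05,6.3,0],0],
    [0.5,[0.05,6.3,0],0],
    [0.5,[0.05,6.3,0],0],
    [0.5,[0.05,6.3,0],0],
    [0.5,[0.05,6.3,0],0]
  ],
  "grip_force": 20
}}

```text
time_s: 15.9
ee_pos: [0.5435, -0.1453, 0.0949]
eef_rot: [-1.572, 0.0, 1.187]
force: [-1.4, -1.2, 4.3]
grip_width: 0.0138
```

```bash
python3 g.py .5436 -.145 .092 6.5;python3 -c "
from h import *;print(ctrl.get_obs()['moment'])"
```

```text
t 15.9 p [ 0.5435 -0.1453  0.0949] rot [-9.004e+01  1.000e-02  6.801e+01] F [-1.4 -1.2  4.3] w 0.0138 q [-0.33  0.47  1.61 -0.    1.06 -1.51]
shift [0.03 0.29 0.01] turn 1.074
[-0.22867851  0.16846989  0.05172143]
```

Emit:
{"method": "jog_arm", "body": {
  "targets": [
    [0.5,[0,0,0],0.1],
    [0.5,[0,0,0],0.2],
    [0.5,[0,0,0],0.3],
    [0.5,[0,0,0],0.4],
    [0.5,[0,0,0],0.5],
    [0.5,[0,0,0],0.6],
    [0.5,[0,0,0],0.7],
    [0.5,[0,0,0],0.8],
    [0.5,[0,0,0],0.9],
    [0.5,[0,0,0],1.0]
  ],
  "grip_force": 30
}}

```text
time_s: 16.9
ee_pos: [0.5434, -0.1455, 0.095]
eef_rot: [-1.572, -0.0, 0.183]
force: [-3.2, -2.1, 4.7]
grip_width: 0.0138
```

Emit:
{"method": "jog_arm", "body": {
  "targets": [
    [0.5,[0,0,0],0.04],
    [0.5,[0,0,0],0.08],
    [0.5,[0,0,0],0.12],
    [0.5,[0,0,0],0.14],
    [0.5,[0,0,0],0.14]
  ]
}}

```text
time_s: 17.4
ee_pos: [0.5434, -0.1455, 0.095]
eef_rot: [-1.572, -0.0, 0.047]
force: [-2.7, -4.3, 5.2]
grip_width: 0.0142
```

```bash
python3 g.py .5436 -.145 .092 6.5;python3 -c "
from h import *;print(ctrl.get_obs()['moment'])"
```

```text
t 17.4 p [ 0.5434 -0.1455  0.095 ] rot [-90.05  -0.     2.7 ] F [-2.7 -4.3  5.2] w 0.0142 q [-0.33  0.47  1.61 -0.    1.06 -0.37]
shift [0.03 0.3  0.05] turn -0.066
[-0.49639069  0.55367362  0.63806346]
```

The same end-stop signature as the left knob. Releasing and backing off.

Emit:
{"method": "jog_arm", "body": {
  "targets": [
    [4,[0,0,0],0],
    [4,[0,0,0],0],
    [4,[0,0,0],0],
    [4,[0,0,0],0],
    [4,[0,-4,0],0],
    [4,[0,-9,0],0],
    [4,[0,-14,0],0],
    [4,[0,-14,0],0]
  ]
}}

```text
time_s: 18.2
ee_pos: [0.5453, -0.1456, 0.2414]
eef_rot: [-1.575, -0.01, 0.047]
force: [1.3, 0.3, -0.3]
grip_width: 0.0401
```

```bash
python3 g.py .3 -.42 .24 6.5
```

```text
t 18.2 p [ 0.5453 -0.1456  0.2414] rot [-90.22  -0.58   2.7 ] F [ 1.3  0.3 -0.3] w 0.0401 q [-0.33  0.31  1.46  0.    1.35 -0.37]
shift [-2.579e+01 -2.000e-02 -2.625e+01] turn -0.066
```

Emit:
{"method": "jog_arm", "body": {
  "targets": [
    [4,[-3,0,-3],0],
    [4,[-6,0,-6],0],
    [4,[-9,0,-9],0],
    [4,[-12,0,-12],0],
    [4,[-15,0,-15],0],
    [4,[-18,0,-18],0],
    [4,[-21,0,-21],0],
    [4,[-24,0,-25],0],
    [4,[-24,0,-26],0],
    [4,[-24,0,-26],0]
  ]
}}

```text
time_s: 19.2
ee_pos: [0.3154, -0.417, 0.2338]
eef_rot: [-1.57, 0.0, 0.045]
force: [-0.2, 0.7, -0.4]
grip_width: 0.0403
```

```bash
python3 - <<'E'
from m import *
c=cam("top"); P=cloud(c); im=c["img"].astype(int);Z=P[...,2]
J=(P[...,0]>.47)&(P[...,0]<.62)&(P[...,1]>-.22)&(P[...,1]<.1)
red=(im[...,0]>130)&(im[...,1]<70)&(im[...,2]<80)&(Z>.075)&(Z<.12)&J
for m in (P[...,1]>-.06,P[...,1]<-.06):
    print("red",rect(P[red&m])); q=P[(Z>.059)&(Z<.068)&J&m]; print("arm",rect(q))
b=J&(Z>.095)&(abs(P[...,1]+.066)<.04); print("board top",rect(P[b]),np.median(Z[b]))
save(c,"pics/t5a.png",(180,140,400,290),3.6); print(ctrl.get_obs()["time_s"])
E
```

```text
red (array([524.7,  14.7]), array([46. , 11.8]), -82.5)
arm (array([524.8, -14. ]), array([80.8, 27.9]), -88.0)
red (array([ 542.8, -143.8]), array([43. , 11.4]), -81.9)
arm (array([ 540.6, -112.5]), array([92.9, 29.4]), -87.2)
board top (array([533. , -65.6]), array([45.5, 19.3]), -83.2) 0.10283024515996542
19.25
```

View pics/t5a.png

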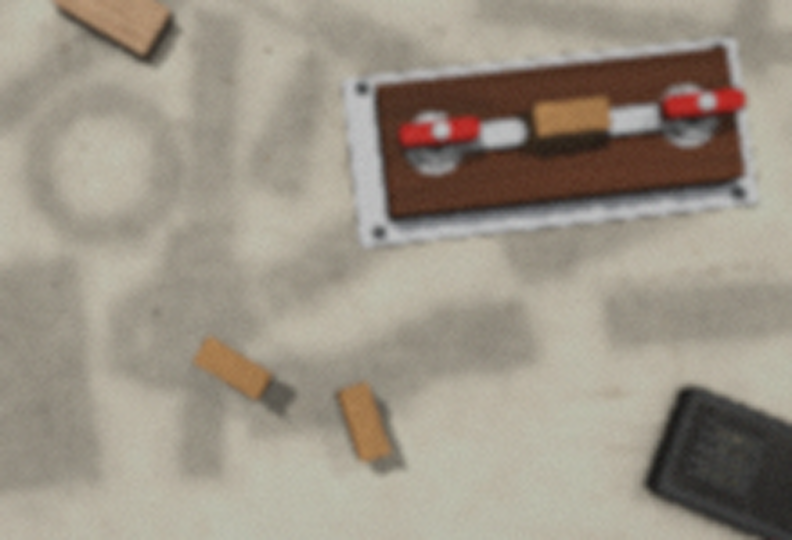

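The top crop shows the board in the slot at (572,115), with both bars and arms in line with the jig and pointing at the board's edges. The short block and the other boards have not moved.

```bash
python3 -c "
from h import *; print(ctrl.hand_in())"
```

```text
the job is handed in; nothing more can be done
None
```

The oak board farthest to the robot's left is standing on its end in the jig slot, and both red T-knobs are turned clockwise to their end stops. I handed the job in at about 19 s of the 69 s allowed.

**Board seating:** I lowered it until the slot floor pushed back with about 10 N, at the expected height, before touching either knob. Its top measured 102.8 mm above the table at the end (103 mm expected), and its yaw was within about half a degree of the jig's.

**Knobs:** Each turn ended with rising resistance (about 0.64 N m) and the bar starting to slip in the pads. In the last top picture the bars lie at −82.5° and −81.9°, against about −83.5° expected from the jig's yaw. I took that 1–1.6° difference as measuring error. Both steel arms point at the board's edges.

**Other checks:** The highest force I read was about 16 N, but I only saw it at the end of each move. The gripper was well clear of everything at hand-in. The part of the short block in the last picture had not moved. The sanding block was outside that picture; the arm never went near it, but I did not check it again.

**Disagreement:** The two cameras differed by about 2.5 mm on positions, so I used their average, and the board went in freely.

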